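Take the compression gauge out of a latched drawer that opens only part way

ROBOT

A 6-joint arm with a two-finger parallel gripper is mounted at the origin on the work surface. World frame = base frame: x ahead of the robot, y to its left, z up, the work surface at z = 0. Lengths are in mm, angles in rad, forces in N, time in s.
With the tool pointing down it reaches from about 400 to 925 mm from the base axis. Payload 12.5 kg.
Tool frame: the origin (TCP) lies at the very end of the fingers, on their centre line; the grasp point (between the pads) lies 19 mm behind it; z points along the fingers, y is the direction in which the jaws open and shut (so a half turn about z gives the same grasp; the last joint's range is limited). The gripper opens to 95 mm and grips with 3 to 60 N. Pads are 20 mm wide; open, the fingers measure 119 mm over their backs; the gripper's body (75 mm by 180 mm) begins 59 mm behind the grasp point.
Start: joints at [1.031, 0.491, 1.559, -0, 1.092, -0.106], TCP at [262.687, 567.135, 214.661] pointing down, gripper open.
Joint ranges: [-3.1, 3.1], [-0.84, 2.19], [0.05, 2.79], [-1.13, 4.28], [0.06, 2.93], [-2.69, 2.69]. Speed limits (rad/s): [2.22, 2.22, 2.79, 3.14, 3.14, 3.14].

INTERFACE

Orientations are given as [roll, pitch, yaw] about the fixed x, y, z axes, in that order (R = Rz(yaw) Ry(pitch) Rx(roll)).
In Python, from cell import env gives the robot as it stands.
- The arm moves only by the shell command python3 -m pendant 'ROWS'. ROWS is JSON, a list that holds one entry, the list of rows, each a list of 5 numbers: the opening, from 0 (shut) to 1 (fully open), then the shift along the tool's x, y, z in m, then the turn about the tool's z in rad. A call has exactly 8 rows; each row is the pose to reach, as a shift and turn from the pose commanded when the call began, along the tool's axes at that moment; what a row does not reach only later rows make up. A row lasts 1/10 s, in which the tool goes at most 50 mm and 8.59 degrees, less where a joint would pass 70% of its speed; a pose out of reach is approached as far as the arm can. A call with a gripper value outside its range is refused whole. The fingers move at their own pace and stop on an object; the grip force is fixed at half the most. Time passes only in rows, so rows that repeat a pose let the fingers close, or fill a call up. It gives the time, the measured TCP pose, the force and the opening at its end, in the units of the state.
- env.state(): the state, without advancing time (a new reading comes with each control period).
- env.read_camera(name): name is "scene" or "top" or "wrist"; returns a dict with "image" (480x640x3 uint8, blue, green, red), "range_z" (480x640 float32, mm along the optical axis (not along the pixel's ray), 0 where there is no reading), "fx", "fy", "cx", "cy" (pixels), "rvec" (rotation vector, rad) and "tvec" (3), from world to camera coordinates, as OpenCV has them; the wrist camera has in their place "tool_from_camera" (4x4, takes a point from camera to tool coordinates, whose origin is the TCP and whose axes are the flange's). Camera axes: x right, y down, z forward; pixel columns grow to the right and rows downward; lengths in mm; the calibration is good to about 2 mm. A picture is of the moment at which its call begins: read the wrist's pose just before it.
- env.job_done(): hands the job in, once; it reports no verdict.
The state is a dict: "t": time; "joints": joint angles; "qvel": joint speeds; "tau": joint torques, N m; "eef_pos": TCP position; "tcp_rot": TCP orientation; "ft_force": force on the tool from outside, world axes, zero at the start; "moment": the same for the moment, N m; "opening": opening from 0.0 (shut) to 1.0 (fully open).
Only numpy, scipy, OpenCV 4.12 (cv2) and the standard library are available. Lean on these libraries where they do the work, as an engineer would, in place of code of your own. Each camera call takes 0.05 s, during which the arm holds its last target. There are 200 camera calls.

TASK

Press down the red tab of the little latch lever on the cabinet's head rail so that its nose lifts clear of the drawer, pull the drawer open as far as it goes, and take out the compression gauge: it is longer than the gap, so tip its dial end up and draw it out slantwise from under the cabinet's top, without prising it hard against the cabinet. Finish still gripping the gauge and holding it steady in the air, all of it higher than the top of the cabinet and touching neither cabinet nor drawer; leave the drawer open and the nut, gas cap and jet on the bench where they are.

Things in the scene. Friction and masses are not known exactly. Their poses are not given: they have to be found in the camera images.
- cabinet: grey sheet-steel bench cabinet, fixed, 300 deep x 230 wide x 150 high. Origin: centre of its underside, on the bench. x axis points from the front to the back (the drawer opens along -x), z up. Front face at x = -150. Along the top of the front runs the head rail, 12 thick (x -150 to -138), z 130 to 150; the upper drawer comes out below it. The panel below that drawer is a second drawer, which stays shut.
- latch_lever (a joint): latch lever (rad): 0 = latched, its nose hangs 8 mm over the upper edge of the drawer front and stops the drawer; 0.6 = tab pressed fully down (hard stop), nose clear. The nose is clear from 0.4; press to above 0.5. Stiff friction pivot: takes about 2.5 N at the tab and stays where it is left. Pivot on the front face at x = -150, y = 60, z = 138 mm of the cabinet frame, axis along the cabinet's x.
- latch_tab (a point): middle of the top of the latch lever's red finger tab, 26 wide (cabinet y) x 30 (cabinet x) x 4 thick, standing out from the front face of the cabinet; the point is 18 mm in front of the face. At 0 it lies at y = 115, z = 170 mm of the cabinet frame (20 above the cabinet's top); on the way to 0.6 rad it sinks about 36 mm and moves about 8 mm to cabinet +y. Press it from above.
- drawer_box (a joint): upper drawer (m): 0 = shut, 0.2 = open to its stop (three-quarter extension). Friction about 2.5 N, stays where it is left. Drawer in the cabinet frame when shut: floor (rubber liner) at z = 64, inside 190 wide (y -95 to 95) and 265 long (x -138 to 127), side walls to z = 119, front plate x -150 to -138, up to z = 128. Open, the gap between front plate and cabinet front is 188 mm long; the rest of the drawer stays under the cabinet's top.
- drawer_pull (a point): middle of the drawer's pull: a round steel bar 10 mm thick, 84 long along the cabinet's y, its centre 40 mm in front of the drawer front and at z = 106, 44 below the cabinet's top; 30 mm of free space between bar and drawer front
- gauge_grip (a point): steel compression gauge, 250 long, about 0.3 kg, lying flat and lengthwise on the drawer floor: point on its long axis in the middle of the knurled grip (16 mm thick, round, 60 mm long), close to its centre of mass. x axis along the gauge from dial to tip, z up out of the dial's face. Lying, its axis is 12 mm above the drawer floor. The dial lies towards the drawer's front, the stem's end under the cabinet's top.
- gauge_dial (a point): centre of the gauge's round dial case, 62 across, 24 thick (half-way up), 60 mm from gauge_grip; the case forms the front end of the gauge, 31 mm further
- gauge_tip (a point): outer end of the gauge's black rubber cone (24 mm across at its thickest), on the axis, 159 mm from gauge_grip; the stem between is 10 mm thick
- nut_center (a point): rusty hexagon flywheel nut on the bench, 36 across its flange, 18 high: its centre. To be left alone
- gas_cap_center (a point): orange plastic gas cap on the bench, 62 across, 31 high: its centre. To be left alone
- jet_center (a point): small brass jet standing on the bench, 16 across, 22 high: its centre. To be left alone

How it is judged:
By the outcome, as a careful person would: the job done as asked, in the order asked, and still so for the second after the job is handed in, while the arm keeps its last pose, push and grip.
It also fails if it takes over 59 s, if anything falls off the work surface, if the arm or the gripper's body presses on something with over 40 N, if the wrist force passes 120 N, or if a joint passes its speed limit or range.

## Working session

There is one attempt and no reset: what is moved stays moved. The work goes in short steps, Python scripts to look and compute and a shell command to move; the robot and the scene stay as the last step left them, time stands still between calls to the robot, and variables do not carry over. Pictures are saved under pics/ and viewed, about 8 in all and at most 12, crops included, and the job is handed in when it is done.

```bash
ls; mkdir -p pics
cat > h.py <<'E'
import numpy as np,cv2
from cell import env
from scipy.spatial.transform import Rotation as R
def cam(n):
    s=env.state(); c=env.read_camera(n)
    if n=='wrist':
        T=np.eye(4);T[:3,:3]=R.from_euler('xyz',s['tcp_rot']).as_matrix();T[:3,3]=s['eef_pos']
        c['W']=T@c['tool_from_camera']
    else:
        M=np.eye(4);M[:3,:3]=cv2.Rodrigues(np.array(c['rvec'],float))[0];M[:3,3]=np.ravel(c['tvec']);c['W']=np.linalg.inv(M)
    return c
def cloud(c):
    z=c['range_z'];v,u=np.mgrid[:480,:640]
    P=np.stack([(u-c['cx'])/c['fx']*z,(v-c['cy'])/c['fy']*z,z],-1)@c['W'][:3,:3].T+c['W'][:3,3]
    P[z<=0]=np.nan
    return P
E
python3 - <<'E'
from h import *
print(env.state())
for n in('scene','top'):
    c=cam(n);cv2.imwrite(f'pics/{n}0.png',c['image']);P=cloud(c);np.save(f'{n}0.npy',P);print(n,c['W'].round(2),c['fx'])
E
```

```text
pics
{'t': 0.0, 'joints': array([ 1.03138066e+00,  4.91564846e-01,  1.55944768e+00, -1.33981103e-05,
        1.09169658e+00, -1.05590959e-01]), 'qvel': array([-7.80217240e-04, -5.76920389e-04, -3.07420375e-04, -6.28503386e-04,
        8.32768492e-05, -8.88060012e-04]), 'tau': array([ 1.18319022e-03, -6.12642860e+01, -2.58178514e+01,  6.92993961e-02,
        4.82271519e-02, -1.42162794e-04]), 'eef_pos': array([262.56712617, 566.9042733 , 214.05907495]), 'tcp_rot': array([-3.14048117e+00, -1.05851122e-04,  2.70777407e+00]), 'ft_force': array([0.65547323, 0.4184641 , 0.84540183]), 'moment': array([ 0.0073065 , -0.01864301, -0.0069956 ]), 'opening': 0.9974584191770303}
scene [[ 5.70000e-01  6.20000e-01 -5.30000e-01  1.18717e+03]
 [ 8.20000e-01 -4.30000e-01  3.80000e-01 -4.12270e+02]
 [ 1.00000e-02 -6.50000e-01 -7.60000e-01  1.02376e+03]
 [ 0.00000e+00  0.00000e+00  0.00000e+00  1.00000e+00]] 605.8067426779974
top [[ 1.00000e-02 -1.00000e+00  6.00000e-02  4.66570e+02]
 [-1.00000e+00 -1.00000e-02 -1.00000e-02  5.14100e+01]
 [ 1.00000e-02 -6.00000e-02 -1.00000e+00  1.53709e+03]
 [ 0.00000e+00  0.00000e+00  0.00000e+00  1.00000e+00]] 578.6098149645167
```

View pics/top0.png

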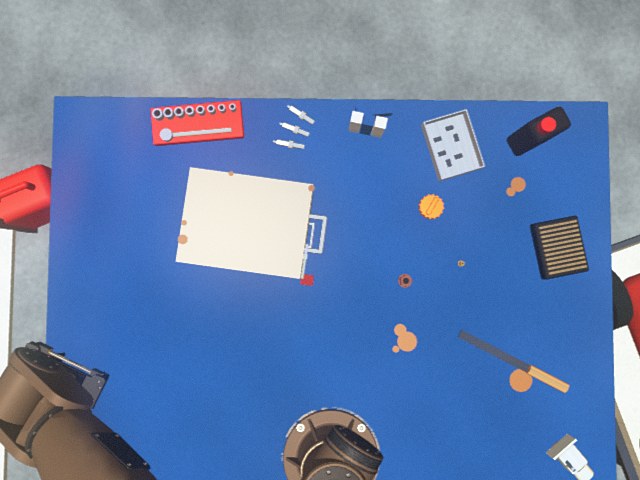

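View pics/scene0.png

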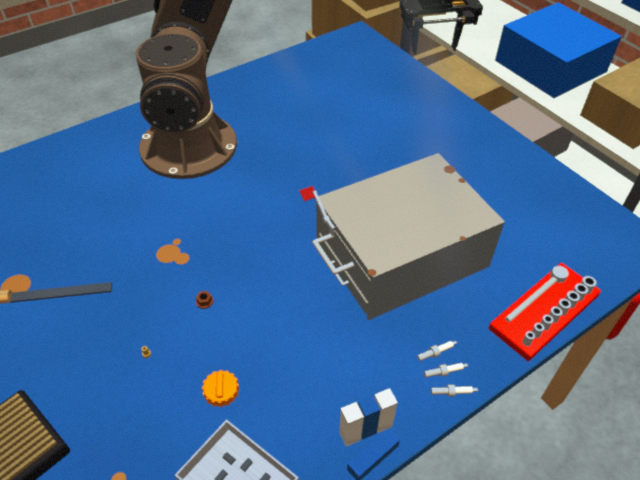

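Top view: the cabinet's light top spans pixels (190,168)–(312,182)–(302,278)–(177,262), with its front towards the right (world −y). The red tab is at (307,280) and the pull at (318,234). In the scene view the tab is at (308,194).

```bash
cat >> h.py <<'E'
def rect(P,img=None):
    m=(abs(P[...,2]-150)<6)&(P[...,0]>250)&(P[...,1]>0)&(P[...,1]<500)
    n,l,st,_=cv2.connectedComponentsWithStats(m.astype(np.uint8)); k=1+np.argmax(st[1:,4])
    q=P[l==k]; return q,cv2.minAreaRect(q[:,:2].astype(np.float32))
E
python3 - <<'E'
from h import *
for n in('top','scene'):
    P=np.load(n+'0.npy');im=cv2.imread(f'pics/{n}0.png').astype(int)
    q,r=rect(P);print(n,len(q),q[:,2].mean(),r);print(cv2.boxPoints(r))
    red=(im[...,2]>150)&(im[...,1]<60)&(im[...,0]<60)&(P[...,2]>100)&(P[...,0]<450)&(P[...,0]>200)
    print('tab',red.sum(),np.nanmedian(P[red],0),np.nanmin(P[red],0),np.nanmax(P[red],0))
P=np.load('top0.npy')
for u,v in((324,218),(321,250),(431,207),(405,281),(461,264)):print(P[v,u])
E
```

```text
top 11437 150.413641025043 ((598.6290283203125, 210.64251708984375), (309.859130859375, 233.0740509033203), 82.44116973876953)
[[462.7246    72.38901 ]
 [693.7733    41.729492]
 [734.53345  348.89603 ]
 [503.48474  379.55554 ]]
  return np.nanmean(a, axis, out=out, keepdims=keepdims)
Traceback (most recent call last):
ValueError: zero-size array to reduction operation fmin which has no identity
```

Run:
```python
from h import *
for n in('top','scene'):
    P=np.load(n+'0.npy');im=cv2.imread(f'pics/{n}0.png').astype(int)
    q,r=rect(P);print(n,len(q),r)
    a=np.deg2rad(82.44);ex=np.array([np.cos(a),np.sin(a)]);ey=np.array([-ex[1],ex[0]])
    for e in(ex,ey):
        p=q[:,:2]@e; print('span',np.percentile(p,[0,.2,1,99,99.8,100]).round(1))
    red=(im[...,2]>130)&(im[...,1]<90)&(im[...,0]<90)&(P[...,2]>140)&(P[...,0]<520)&(P[...,0]>400)&(P[...,1]>0)&(P[...,1]<120)
    p=P[red];print('tab',len(p),np.median(p,0),(p.mean(0)),np.ptp(p[:,:2]@ex),np.ptp(p[:,:2]@ey))
P=np.load('top0.npy')
for u,v in((324,218),(321,250),(431,207),(405,281),(461,264)):print(P[v,u])
```

```text
top 11437 ((598.6290283203125, 210.64251708984375), (309.859130859375, 233.0740509033203), 82.44116973876953)
span [132.6 138.4 143.3 438.5 440.9 442.5]
span [-682.2 -679.  -676.9 -451.3 -449.6 -449.2]
tab 94 [460.28092099  62.44814801 171.09452769] [461.02890682  62.41087064 171.29540417] 25.859733318803464 21.942135214846076
scene 12854 ((597.5606689453125, 208.64486694335938), (315.4346923828125, 237.87057495117188), 82.27978515625)
span [128.  130.6 137.9 434.7 438.1 443.4]
span [-684.  -680.4 -679.  -451.5 -448.4 -446. ]
tab 137 [461.07412781  58.37466186 169.84849935] [461.88713674  59.08070268 169.66519329] 28.376930077072757 27.096023640956446
[613.41915803  21.86750775 110.8374922 ]
[533.85809141  28.95635581 115.10299618]
[ 652.50805228 -260.45491397   30.758967  ]
[ 458.31932972 -193.12780782   20.35874301]
[ 503.59020327 -339.68693828   24.45204777]
```

```bash
cat >> h.py <<'E'
C=np.array([598.,213.1]);A=np.deg2rad(82.44);EX=np.array([np.cos(A),np.sin(A)]);EY=np.array([-EX[1],EX[0]])
def w(x,y,z): return np.r_[C+x*EX+y*EY,z]
def cab(p): d=np.asarray(p)[...,:2]-C; return np.concatenate([(d@EX)[...,None],(d@EY)[...,None],np.asarray(p)[...,2:3]],-1)
def go(x,y,z):
    s=env.state();M=R.from_euler('xyz',s['tcp_rot']).as_matrix()
    d=M.T@(w(x,y,z)-s['eef_pos'])/1000
    yaw=np.arctan2(M[1,0],M[0,0]);t=(A-yaw+np.pi)%(2*np.pi)-np.pi
    print('t',round(s['t'],2),'cab',cab(s['eef_pos']).round(1),'shift',d.round(4),'turn',round(-t,3),'F',s['ft_force'].round(1),'open',round(s['opening'],3))
E
python3 -c "
from h import *
go(-168,116,205)"
```

```text
t 0.1 cab [306.7 379.1 214.1] shift [-0.3923 -0.375   0.0094] turn 1.269 F [ 0.6 -0.3 -0.1] open 1.001
```

```bash
python3 -m pendant '[[[0,-0.049,-0.047,0.001,0.15],[0,-0.098,-0.094,0.002,0.3],[0,-0.147,-0.141,0.003,0.45],[0,-0.196,-0.188,0.004,0.6],[0,-0.245,-0.234,0.005,0.75],[0,-0.294,-0.281,0.006,0.9],[0,-0.343,-0.328,0.007,1.05],[0,-0.392,-0.375,0.009,1.2]]]'; python3 -c "
from h import *
go(-168,116,185)"
```

```text
t: 0.9
eef_pos: [409.0, 192.9, 208.5]
tcp_rot: [3.141, -0.0, 1.502]
ft_force: [1.1, 0.6, -0.1]
opening: 0.387
t 0.9 cab [-44.9 184.7 208.5] shift [-0.1272  0.0608  0.0235] turn 0.063 F [ 1.1  0.6 -0.1] open 0.387
```

```bash
python3 -m pendant '[[[0,-0.04,0.02,0,0.063],[0,-0.08,0.04,0.0,0.063],[0,-0.127,0.061,0,0.063],[0,-0.127,0.061,0,0.063],[0,-0.127,0.061,0.0,0.063],[0,-0.127,0.061,0.0,0.063],[0,-0.127,0.061,0.01,0.063],[0,-0.127,0.061,0.01,0.063]]]'
python3 - <<'E'
from h import *
go(-168,116,178)
c=cam('wrist');cv2.imwrite('pics/w1.png',c['image']);P=cloud(c)
im=c['image'].astype(int);m=(im[...,2]>130)&(im[...,1]<90)&(im[...,0]<90)&(P[...,2]>120)
print(m.sum(),cab(np.nanmedian(P[m],0)))
E
```

```text
t: 1.7
eef_pos: [460.7, 65.3, 197.3]
tcp_rot: [-3.14, 0.0, 1.447]
ft_force: [0.8, -0.5, 0.3]
opening: 0.0
t 1.7 cab [-164.6  116.6  197.3] shift [-0.0034  0.0006  0.0193] turn 0.008 F [ 0.8 -0.5  0.3] open 0.0
722 [-160.35917842  118.06737525  171.11147758]
```

View pics/w1.png

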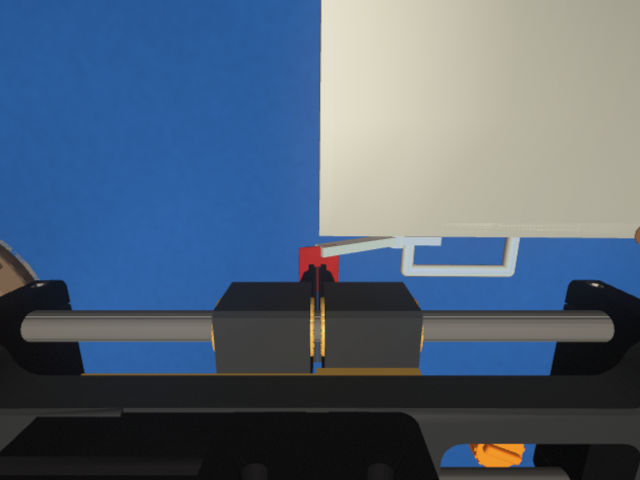

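The tab is at about (319,262), directly under the closed fingertips. I'll press down now.

```bash
python3 -m pendant '[[[0,-0.003,0,0.015,0.008],[0,-0.003,0,0.024,0.008],[0,-0.003,0,0.028,0.008],[0,-0.003,-0.001,0.032,0.008],[0,-0.003,-0.002,0.036,0.008],[0,-0.003,-0.004,0.040,0.008],[0,-0.003,-0.005,0.044,0.008],[0,-0.003,-0.006,0.047,0.008]]]'; python3 -c "
from h import *
go(-168,122,144)"
```

```text
t: 2.55
eef_pos: [455.5, 62.0, 151.3]
tcp_rot: [3.141, -0.0, 1.437]
ft_force: [0.6, -1.9, 2.1]
opening: 0.005
t 2.55 cab [-168.6  121.4  151.3] shift [ 0.0006 -0.0006  0.0073] turn -0.002 F [ 0.6 -1.9  2.1] open 0.005
```

```bash
python3 -m pendant '[[[0,0,-0.001,0.002,0],[0,0,-0.001,0.004,0],[0,0,-0.001,0.006,0],[0,0,-0.001,0.007,0],[0,0,-0.001,0.008,0],[0,0,-0.001,0.009,0],[0,0,-0.001,0.010,0],[0,0,-0.001,0.010,0]]]'; python3 -c "
from h import *
go(-168,122,136)"
```

```text
t: 3.35
eef_pos: [454.1, 62.2, 141.3]
tcp_rot: [-3.141, -0.0, 1.437]
ft_force: [-2.4, -0.6, 0.0]
opening: 0.001
t 3.35 cab [-168.6  122.8  141.3] shift [0.0006 0.0008 0.0053] turn -0.002 F [-2.4 -0.6  0. ] open 0.001
```

```bash
python3 -m pendant '[[[0,0,0,0.001,0],[0,0,0,0.002,0],[0,0,0,0.003,0],[0,0,0,0.004,0],[0,0,0,0.005,0],[0,0,0,0.005,0],[0,0,0,0.005,0],[0,0,0,0.005,0]]]'
python3 - <<'E'
from h import *
go(-168,122,130)
c=cam('scene');cv2.imwrite('pics/s2.png',cv2.resize(c['image'][150:330,240:440],None,fx=3,fy=3))
E
```

```text
t: 4.15
eef_pos: [454.7, 62.1, 136.5]
tcp_rot: [3.141, -0.0, 1.437]
ft_force: [-1.1, -1.0, -0.5]
opening: 0.008
t 4.15 cab [-168.5  122.2  136.5] shift [0.0005 0.0002 0.0065] turn -0.002 F [-1.1 -1.  -0.5] open 0.008
```

View pics/s2.png

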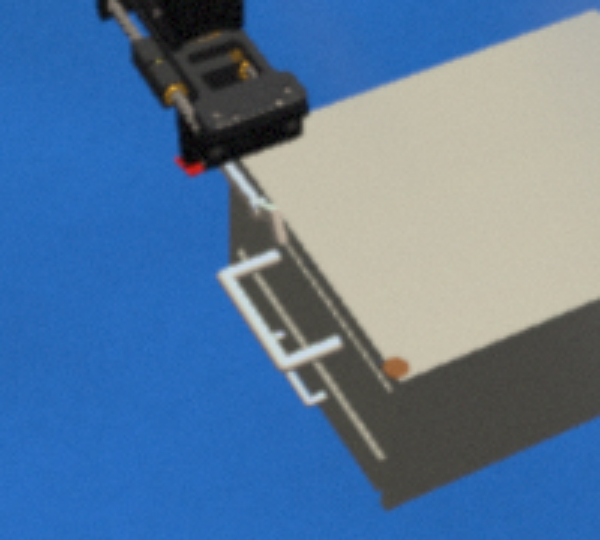

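The red tab is at (192,165), still right under the fingertips, and the lever is partly turned. I'll press a little further, to the stop.

```bash
python3 -m pendant '[[[0,0,0,0.001,0],[0,0,0,0.002,0],[0,0,0,0.003,0],[0,0,0,0.003,0],[0,0,0,0.004,0],[0,0,0,0.004,0],[0,0,0,0.005,0],[0,0,0,0.005,0]]]'
python3 - <<'E'
from h import *
go(-168,122,200)
E
```

```text
t: 5.0
eef_pos: [455.0, 62.1, 133.4]
tcp_rot: [3.139, -0.0, 1.437]
ft_force: [-9.1, -2.2, 32.1]
opening: 0.006
t 5.0 cab [-168.5  121.9  133.4] shift [ 0.0005  0.0001 -0.0666] turn -0.002 F [-9.1 -2.2 32.1] open 0.006
```

Hard stop reached, at 32 N. I'll lift off, move over the pull and look.

```bash
python3 -m pendant '[[[0,0,0,-0.04,0],[0,0,0,-0.08,0],[0,0,0.04,-0.09,0],[0,0,0.08,-0.09,0],[0,0,0.127,-0.09,0],[0,0,0.127,-0.09,0],[0,0,0.127,-0.09,0],[0,0,0.127,-0.09,0]]]'
python3 - <<'E'
from h import *
go(-168,-5,130)
c=cam('scene');cv2.imwrite('pics/s3.png',cv2.resize(c['image'][150:330,240:440],None,fx=3,fy=3))
P=cloud(c);im=c['image'].astype(int)
m=(im[...,2]>130)&(im[...,1]<90)&(im[...,0]<90)&(P[...,2]>100)&(P[...,0]<520)&(P[...,0]>400)
print('tab',m.sum(),cab(np.nanmedian(P[m],0)),cab(np.nanmin(P[m],0)),cab(np.nanmax(P[m],0)))
q=cab(P);m=(abs(q[...,2]-109)<5)&(q[...,0]<-175)&(q[...,0]>-215)&(abs(q[...,1])<60)&(im.min(-1)>110)
print('bar',m.sum(),np.nanmedian(q[m],0),q[m].min(0),q[m].max(0))
E
```

```text
t: 5.8
eef_pos: [579.3, 45.4, 221.3]
tcp_rot: [-3.141, -0.0, 1.437]
ft_force: [0.6, -0.4, 0.5]
opening: 0.004
t 5.8 cab [-168.7   -3.5  221.3] shift [0.0007 0.0015 0.0913] turn -0.002 F [ 0.6 -0.4  0.5] open 0.004
tab 80 [-170.98217241  121.43189846  133.87644714] [-185.56515888  132.62220431  129.33348232] [-154.09523531  110.11769556  139.66803538]
bar 228 [-191.48084242   -3.31518392  109.60270362] [-197.6733807   -47.63542228  104.07389333] [-175.04599      47.08474759  113.80991773]
```

View pics/s3.png

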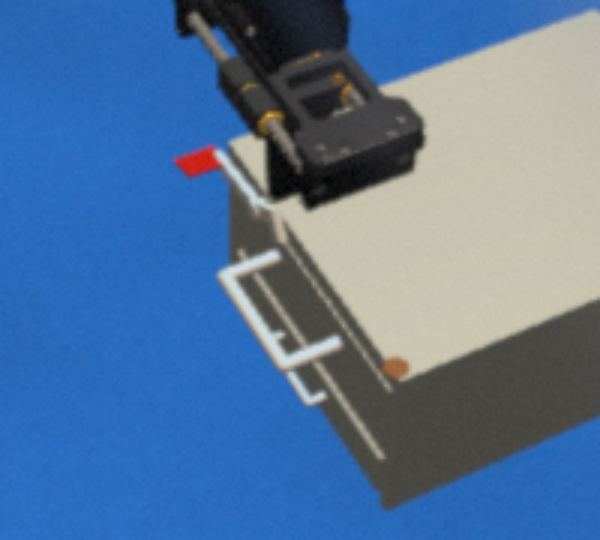

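The tab (195,160) now sits at z = 134, about 0.59 rad, so the lever is down. The bar is at x ≈ −191 and the gap behind it is centred near −168. I'll go down into that gap.

```bash
python3 -m pendant '[[[0,0,0,0.04,0],[0,0,0,0.075,0],[0,0,0,0.095,0],[0,0,0,0.105,0],[0,0,0,0.115,0],[0,0,0,0.122,0],[0,0,0,0.124,0],[0,0,0,0.124,0]]]'; python3 -c "
from h import *
go(-380,-5,97)"
```

```text
t: 6.65
eef_pos: [580.3, 45.2, 97.8]
tcp_rot: [3.141, -0.0, 1.437]
ft_force: [0.3, 0.5, -0.1]
opening: 0.007
t 6.65 cab [-168.8   -4.6   97.8] shift [-0.2112  0.0009  0.0008] turn -0.002 F [ 0.3  0.5 -0.1] open 0.007
```

```bash
python3 -m pendant '[[[0,-0.006,0,0,0],[0,-0.012,0,0,0],[0,-0.022,0,0,0],[0,-0.034,0,0,0],[0,-0.048,0,0,0],[0,-0.062,0,0,0],[0,-0.076,0,0,0],[0,-0.090,0,0,0]]]'; python3 -m pendant '[[[0,-0.014,0,0,0],[0,-0.028,0,0,0],[0,-0.042,0,0,0],[0,-0.056,0,0,0],[0,-0.070,0,0,0],[0,-0.084,0,0,0],[0,-0.096,0,0,0],[0,-0.106,0,0,0]]]';python3 -c "
from h import *
go(-380,-5,97)"
```

```text
t: 7.45
eef_pos: [568.1, -45.4, 97.6]
tcp_rot: [3.141, -0.0, 1.436]
ft_force: [2.5, 4.1, 2.1]
opening: 0.004
t: 8.25
eef_pos: [553.7, -150.2, 97.3]
tcp_rot: [-3.141, -0.0, 1.436]
ft_force: [2.2, 3.4, 1.2]
opening: 0.005
t 8.25 cab [-365.9   -3.8   97.3] shift [-0.0141  0.0012  0.0003] turn -0.002 F [2.2 3.4 1.2] open 0.005
```

```bash
python3 -m pendant '[[[0,-0.004,0,0,0],[0,-0.007,0,0,0],[0,-0.010,0,0,0],[0,-0.012,0,0,0],[0,-0.014,0,0,0],[0,-0.015,0,0,0],[0,-0.016,0,0,0],[0,-0.016,0,0,0]]]';python3 -c "
from h import *
go(-366,-5,97)"
```

```text
t: 9.05
eef_pos: [552.4, -157.7, 97.4]
tcp_rot: [-3.14, -0.009, 1.436]
ft_force: [12.9, 51.6, 5.2]
opening: 0.006
t 9.05 cab [-373.6   -3.5   97.4] shift [0.0076 0.0014 0.0005] turn -0.003 F [12.9 51.6  5.2] open 0.006
```

```bash
python3 -m pendant '[[[0,0.014,0,0,0],[0,0.014,0,0,0],[0,0.014,0,-0.05,0],[0,0.014,0,-0.1,0],[0.3,0.014,0,-0.15,0],[0.6,0.014,0,-0.2,0],[0.7,0.014,0,-0.23,0],[0.7,0.014,0,-0.23,0]]]';python3 - <<'E'
from h import *
go(-366,-5,330)
c=cam('wrist');cv2.imwrite('pics/w4.png',c['image']);np.save('w4.npy',cab(cloud(c)))
c=cam('top');np.save('t4.npy',cab(cloud(c)));cv2.imwrite('pics/t4.png',c['image'])
E
```

```text
t: 9.85
eef_pos: [554.4, -152.1, 331.9]
tcp_rot: [3.135, 0.002, 1.437]
ft_force: [0.3, 0.3, -0.6]
opening: 0.285
t 9.85 cab [-367.7   -4.8  331.9] shift [0.0017 0.0002 0.0019] turn -0.002 F [ 0.3  0.3 -0.6] open 0.285
```

View pics/w4.png

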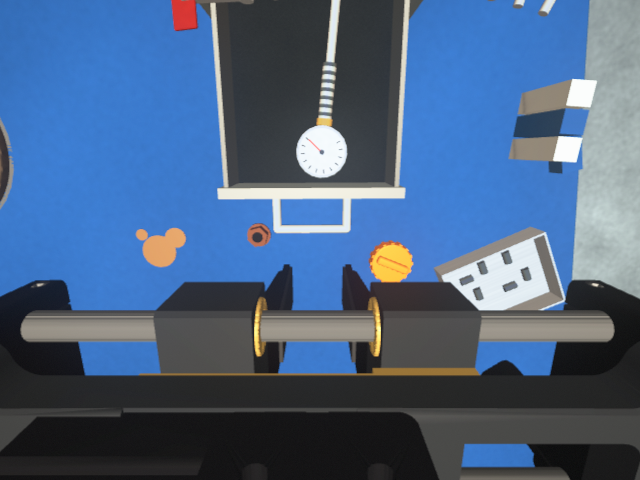

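The gauge lies in the open drawer with its dial at (322,151). The grip runs from (330,62) to (324,122), and the stem leads up under the cabinet at (336,5).

Run:
```python
import numpy as np
P=np.load('w4.npy')
for u,v in((322,151),(327,92),(329,66),(325,118),(334,25),(336,5),(310,193)):
    print(u,v,np.nanmedian(P[v-1:v+2,u-1:u+2].reshape(-1,3),0).round(1))
m=(abs(P[...,2]-88)<4)&(P[...,0]<-230)&(P[...,0]>-345)&(abs(P[...,1])<80)
q=P[m];print(m.sum(),q.min(0),q.max(0),np.median(q,0))
q=P[(abs(P[...,2]-128)<4)&(P[...,0]<-300)];print('plate',np.percentile(q[:,0],[1,50,99]))
```

```text
322 151 [-297.8  -11.4   90.3]
327 92 [-231.3  -17.3   83.6]
329 66 [-203.7  -19.5   83.6]
325 118 [-260.1  -15.    85.1]
334 25 [-161.2  -24.9   81.3]
336 5 [-141.5  -27.    81. ]
310 193 [-343.3    2.8  128.4]
2340 [-337.23487052  -75.02536149   84.00450467] [-230.27875544   78.89195588   91.86492466] [-297.72773068  -11.45611676   88.48993515]
plate [-348.99900473 -342.88475309 -336.97063821]
```

```bash
python3 -m pendant '[[[1,0.02,0.002,0.03,0.05],[1,0.04,0.004,0.06,0.098],[1,0.07,0.0067,0.10,0.098],[1,0.07,0.0067,0.14,0.098],[1,0.07,0.0067,0.17,0.098],[1,0.07,0.0067,0.19,0.098],[1,0.07,0.0067,0.19,0.098],[1,0.07,0.0067,0.19,0.098]]]'
python3 - <<'E'
from h import *
go(-298,-11.4,67)
c=cam('wrist');P=cab(cloud(c));cv2.imwrite('pics/w5.png',c['image'])
im=c['image'].min(-1)
m=(abs(P[...,2]-88)<5)&(P[...,0]<-262)&(P[...,0]>-336)&(abs(P[...,1])<45)&(im>120)
if m.sum():q=P[m];print(m.sum(),q.min(0),q.max(0),np.median(q,0))
E
```

```text
t: 10.75
eef_pos: [569.3, -82.7, 136.8]
tcp_rot: [-3.14, 0.0, 1.339]
ft_force: [-0.4, -0.1, 0.9]
opening: 0.988
t 10.75 cab [-297.   -10.5  136.8] shift [-0.0009  0.0012  0.0698] turn -0.1 F [-0.4 -0.1  0.9] open 0.988
5965 [-328.97919065  -41.7560095    83.04083865] [-262.01498436   19.54788348   91.70744317] [-296.13448013  -11.57483134   88.55007258]
```

```bash
python3 -m pendant '[[[1,-0.001,0.001,0.03,0],[1,-0.001,0.001,0.05,0],[1,-0.001,0.001,0.06,0],[1,-0.001,0.001,0.066,0],[1,-0.001,0.001,0.069,0],[1,-0.001,0.001,0.069,0],[0.5,-0.001,0.001,0.069,0],[0,-0.001,0.001,0.069,0]]]';python3 -m pendant '[[[0,0,0,0,0],[0,0,0,0,0],[0,0,0,0,0],[0,0,0,0,0],[0,0,0,-0.005,0],[0,0,0,-0.010,0],[0,0,0,-0.015,0],[0,0,0,-0.020,0]]]'
python3 - <<'E'
from h import *
go(-298,-11.4,67)
c=cam('wrist');cv2.imwrite('pics/w6.png',c['image']);P=cab(cloud(c))
cv2.imwrite('pics/w6.png',c['image'][:400]);np.save('w6.npy',P)
E
```

```text
t: 11.6
eef_pos: [570.7, -83.8, 69.1]
tcp_rot: [3.141, -0.0, 1.339]
ft_force: [-0.0, 0.5, 0.1]
opening: 0.88
t: 12.4
eef_pos: [570.4, -83.8, 89.0]
tcp_rot: [3.142, -0.0, 1.339]
ft_force: [0.3, 0.2, -2.6]
opening: 0.646
t 12.4 cab [-297.9  -11.7   89. ] shift [-0.0001 -0.0003  0.022 ] turn -0.1 F [ 0.3  0.2 -2.6] open 0.646
```

View pics/w6.png

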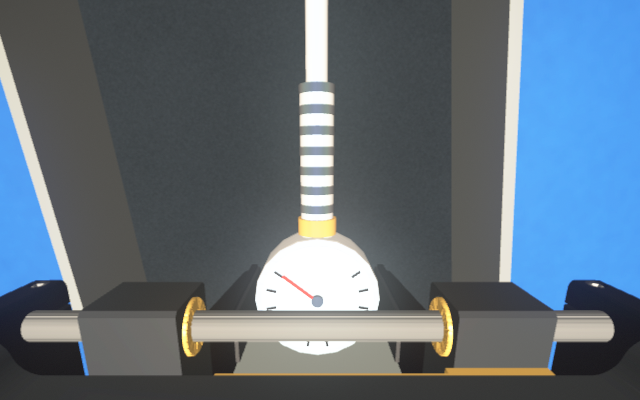

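The dial, at about (318,300), is held across its rim; an opening of 0.646 is 61 mm, as it should be. I'll check the tilt from the depth data.

```bash
cat >> h.py <<'E'
def tilt(P):
    # top ridge of grip+stem: bright/near points along column 317
    for v in range(5,215,25):
        r=P[v,305:330]; print(v,r[np.nanargmax(r[:,2])].round(1))
E
python3 -c "
from h import *
tilt(np.load('w6.npy'))"
```

```text
5 [-169.9  -23.8  101.6]
30 [-178.6  -21.2  100.7]
55 [-188.2  -19.8  101.2]
80 [-198.2  -21.   101. ]
105 [-208.9  -18.6  105.5]
130 [-219.1  -17.5  105.1]
155 [-229.7  -16.   104.7]
180 [-240.9  -16.2  105.4]
205 [-252.3  -14.1  105.4]
```

The gauge is still level, because the pads hold it stiffly. A slow lift will bring the stem gently against the rail edge so it turns in the pads. I'll watch the force throughout.

```bash
python3 -m pendant '[[[0,0,0,-0.006,0],[0,0,0,-0.012,0],[0,0,0,-0.017,0],[0,0,0,-0.021,0],[0,0,0,-0.025,0],[0,0,0,-0.028,0],[0,0,0,-0.031,0],[0,0,0,-0.034,0]]]'
python3 - <<'E'
from h import *
go(-298,-11.4,67); print(env.state()['moment'])
tilt(cab(cloud(cam('wrist'))))
E
```

```text
t: 13.25
eef_pos: [570.4, -83.8, 122.6]
tcp_rot: [-3.141, -0.0, 1.339]
ft_force: [0.1, 0.4, -3.6]
opening: 0.648
t 13.25 cab [-297.9  -11.7  122.6] shift [-0.0001 -0.0003  0.0556] turn -0.1 F [ 0.1  0.4 -3.6] open 0.648
[-0.25942662  0.07875466 -0.03650538]
5 [-168.8  -24.8  132. ]
30 [-178.1  -23.8  131.8]
55 [-187.8  -22.9  132. ]
80 [-198.   -22.7  132.6]
105 [-209.   -22.1  137.2]
130 [-219.2  -19.7  136.5]
155 [-229.9  -17.7  137.7]
180 [-241.   -15.7  137.5]
205 [-252.9  -18.3  137.6]
```

```bash
python3 -m pendant '[[[0,0,0,-0.002,0],[0,0,0,-0.004,0],[0,0,0,-0.006,0],[0,0,0,-0.008,0],[0,0,0,-0.010,0],[0,0,0,-0.012,0],[0,0,0,-0.014,0],[0,0,0,-0.016,0]]]'
python3 - <<'E'
from h import *
go(-298,-11.4,67); print(env.state()['moment'])
tilt(cab(cloud(cam('wrist'))))
E
```

```text
t: 14.1
eef_pos: [570.4, -83.8, 138.6]
tcp_rot: [3.142, -0.0, 1.339]
ft_force: [-0.1, -0.2, -3.1]
opening: 0.645
t 14.1 cab [-298.   -11.7  138.6] shift [-0.0001 -0.0003  0.0716] turn -0.1 F [-0.1 -0.2 -3.1] open 0.645
[-0.26564482  0.10763823 -0.00698621]
5 [-163.3  -24.5  133.4]
30 [-174.   -23.9  134.9]
55 [-184.6  -20.9  136.2]
80 [-196.   -22.2  137.9]
105 [-207.2  -17.7  142. ]
130 [-218.7  -19.9  144. ]
155 [-229.9  -16.3  146.2]
180 [-241.8  -17.5  146.6]
205 [-253.1  -12.   148.8]
```

It pivots with next to no force. Continuing.

```bash
python3 -m pendant '[[[0,0,0,-0.004,0],[0,0,0,-0.008,0],[0,0,0,-0.012,0],[0,0,0,-0.017,0],[0,0,0,-0.022,0],[0,0,0,-0.027,0],[0,0,0,-0.032,0],[0,0,0,-0.036,0]]]'
python3 - <<'E'
from h import *
go(-298,-11.4,67); print(env.state()['moment'])
c=cam('wrist');cv2.imwrite('pics/w7.png',c['image'])
tilt(cab(cloud(c)))
c=cam('scene');cv2.imwrite('pics/s7.png',c['image'][50:450])
E
```

```text
t: 14.95
eef_pos: [570.5, -83.8, 175.0]
tcp_rot: [3.141, -0.0, 1.339]
ft_force: [-0.2, 0.2, -2.4]
opening: 0.649
t 14.95 cab [-297.9  -11.8  175. ] shift [-1.00e-04 -4.00e-04  1.08e-01] turn -0.1 F [-0.2  0.2 -2.4] open 0.649
[-0.24930034  0.10084895 -0.03791889]
5 [-150.   -21.4  135.3]
30 [-163.1  -24.   136.7]
55 [-177.   -24.8  141.3]
80 [-190.7  -23.9  146.4]
105 [-203.8  -18.8  151.8]
130 [-217.4  -18.5  160.6]
155 [-230.2  -17.8  164.2]
180 [-242.7  -16.   169.1]
205 [-255.   -14.7  174.7]
```

View pics/s7.png

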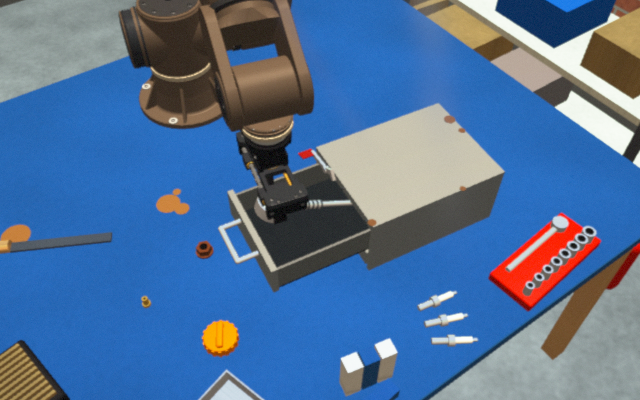

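Tilt is about 20°, with the dial up and the stem sloping under the rail, visible at (320,204). I'll ease down 8 mm to break contact and draw it out along the gauge axis.

```bash
python3 -m pendant '[[[0,0,0,0.004,0],[0,-0.004,0,0.008,0],[0,-0.014,0,0.008,0],[0,-0.028,0,0.008,0],[0,-0.042,0,0.008,0],[0,-0.056,0,0.008,0],[0,-0.070,0,0.008,0],[0,-0.084,0,0.008,0]]]'; python3 -m pendant '[[[0,-0.012,0,0,0],[0,-0.022,0,0,0],[0,-0.030,0,0,0],[0,-0.034,0,0,0],[0,-0.034,0,0,0],[0,-0.034,0,0,0],[0,-0.034,0,0,0],[0,-0.034,0,0,0]]]'
python3 - <<'E'
from h import *
go(-298,-11.4,67); print(env.state()['moment'])
c=cam('wrist');cv2.imwrite('pics/w8.png',c['image'][:420])
tilt(cab(cloud(c)))
E
```

```text
t: 15.85
eef_pos: [550.8, -167.0, 166.5]
tcp_rot: [3.141, -0.0, 1.338]
ft_force: [0.1, -0.4, -2.3]
opening: 0.646
t: 16.65
eef_pos: [543.4, -198.3, 166.5]
tcp_rot: [3.142, -0.0, 1.339]
ft_force: [-0.4, 0.4, -2.5]
opening: 0.646
t 16.65 cab [-415.    -0.   166.5] shift [ 0.1175 -0.0003  0.0995] turn -0.1 F [-0.4  0.4 -2.5] open 0.646
[-0.23647399  0.08418577  0.03262183]
5 [-266.2  -14.   123.2]
30 [-280.5  -13.7  128.9]
55 [-294.2  -12.4  133.8]
80 [-307.6   -9.3  138.5]
105 [-321.1   -9.1  143.8]
130 [-334.5   -7.2  152.5]
155 [-347.    -3.8  156.3]
180 [-360.1   -7.8  160.8]
205 [-372.3   -4.5  165.6]
```

View pics/w8.png

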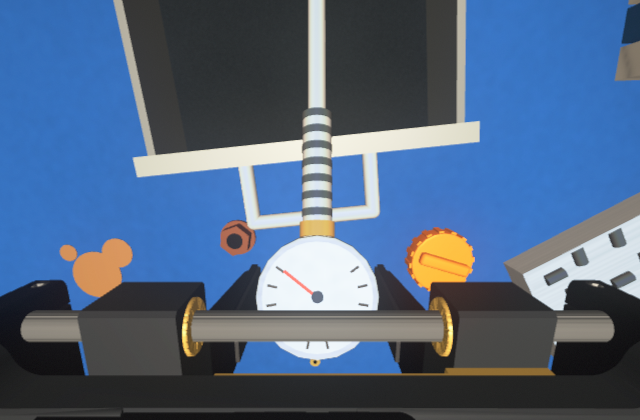

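The tip is about 60 mm clear in front of the rail and over the drawer. The dial is held at (318,297). Now straight up.

```bash
python3 -m pendant '[[[0,0,0,-0.01,0],[0,0,0,-0.03,0],[0,0,0,-0.06,0],[0,0,0,-0.09,0],[0,0,0,-0.12,0],[0,0,0,-0.15,0],[0,0,0,-0.18,0],[0,0,0,-0.20,0]]]'; python3 -m pendant '[[[0,0,0,-0.01,0],[0,0,0,-0.02,0],[0,0,0,-0.025,0],[0,0,0,-0.025,0],[0,0,0,-0.025,0],[0,0,0,-0.025,0],[0,0,0,-0.025,0],[0,0,0,-0.025,0]]]'
python3 - <<'E'
from h import *
go(-298,-11.4,67)
c=cam('wrist');tilt(cab(cloud(c)))
c=cam('scene');cv2.imwrite('pics/s9.png',c['image'])
P=cab(cloud(c));im=c['image'].astype(int)
d=(P[...,0]<-330)&(P[...,0]>-400)&(abs(P[...,2]-127)<6)&(abs(P[...,1])<100)
print('plate x',np.nanmedian(P[d],0))
P0=cab(cloud(cam('top')))
for u,v in((431,207),(405,281),(461,264)):print(P0[v,u],np.load('t4.npy')[v,u],cab(np.load('top0.npy'))[v,u])
E
```

```text
t: 17.5
eef_pos: [543.3, -198.5, 369.6]
tcp_rot: [3.139, 0.001, 1.339]
ft_force: [-0.4, 0.6, -2.3]
opening: 0.644
t: 18.3
eef_pos: [543.3, -198.6, 391.1]
tcp_rot: [-3.141, -0.0, 1.339]
ft_force: [0.5, 0.3, -1.7]
opening: 0.646
t 18.3 cab [-4.154e+02  1.000e-01  3.911e+02] shift [ 1.178e-01 -1.000e-04  3.242e-01] turn -0.1 F [ 0.5  0.3 -1.7] open 0.646
5 [-266.7  -15.7  347.8]
30 [-280.4  -12.6  352.5]
55 [-294.4  -11.2  358.1]
80 [-307.7   -7.1  362.8]
105 [-321.7  -10.7  368.1]
130 [-334.9   -7.7  377.1]
155 [-347.5   -4.8  380.9]
180 [-360.4   -6.7  385.8]
205 [-372.6   -3.4  390.2]
plate x [-346.30535749   -8.48345475  127.60212608]
[-462.9342527  -116.86515104   27.22993383] [-347.01585133  -25.10746794  640.570945  ] [-462.26728298 -116.33719693   30.758967  ]
[-317.83342958   95.19425811  663.44162454] [-314.32082836   95.5403744   685.32158656] [-421.0737237    85.02141318   20.35874301]
[-425.88934779   51.83627155  555.94923648] [-399.68392526   57.87054531  659.49353219] [-560.40287467   20.8620927    24.45204777]
```

View pics/s9.png

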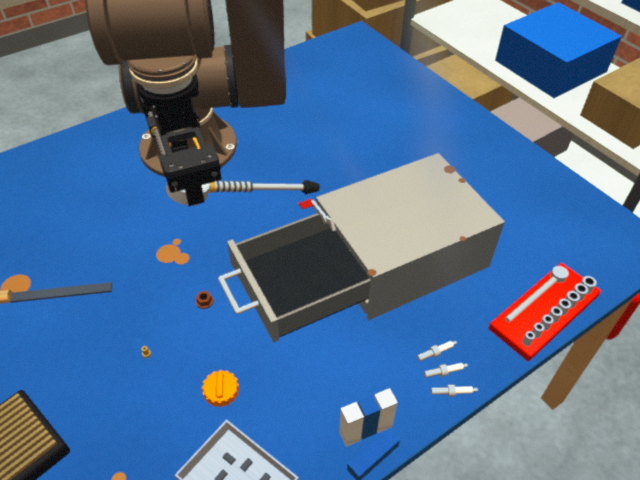

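The gauge is held in the air from (185,190) to (315,187). The drawer is fully open. The nut (204,299), jet (146,352) and cap (220,387) are at the same pixels as at the start. Handing in.

```bash
python3 -c "
from h import *
s=env.state();print(s['t'],abs(s['qvel']).max(),s['opening'],s['ft_force'])
print(env.job_done())"
```

```text
18.45 0.0011711181304220868 0.6435193354829416 [-0.66850082 -0.21589489 -2.25946785]
the job is handed in; nothing more can be done
None
```

I pressed the latch tab to its stop, opened the drawer fully, and took out the gauge. I handed in at 18.5 s, still gripping it.

- **Latch:** pressing ended at about 32 N at the stop. The tab then measured z ≈ 134 mm, which is about 0.59 rad.
- **Drawer:** I hooked the pull behind its bar and drew it to the stop. The wrist force peaked at about 52 N there before I backed off. The drawer front ended at x ≈ −346 mm against about −344 expected, so it is open to within the measuring error.
- **Tilting the gauge:** I gripped it across the dial. The moves allowed no tool tilt and the gauge did not turn in the pads by itself. A slow lift let its stem bear lightly on the head rail until it sloped about 20°. The wrist force stayed at 2–4 N, which is roughly the gauge's weight, and I then eased off and drew it out.
- **Last checks:** the tilt is unchanged, at about 21° since the draw-out. The opening is 0.64, which matches the 62 mm dial. The lowest part of the gauge is its tip at about z = 310 mm, well above the 150 mm cabinet top, and the arm is at rest.
- **Nut, cap and jet:** all three are at their starting pixels in the scene camera. The top-camera depth check confirmed only the cap, because the arm hid the nut and the jet.

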